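# Close up a sample carrier for transport

### The arm

A 6-joint arm with a two-finger parallel gripper is mounted at the origin on a cart in front of the work surface, level with it; the furniture and walls round the work are solid. World frame = base frame: x ahead of the robot, y to its left, z up, the work surface at z = 0. Lengths are in m, angles in rad, forces in N, time in s.
With the tool pointing down it reaches from about 0.35 to 0.85 m from the base axis. Payload 8.1 kg.
Tool frame: the origin (TCP) lies at the very end of the fingers, on their centre line; the grasp point (between the pads) lies 19 mm behind it; z points along the fingers, y is the line along which they close (so a half turn about z gives the same grasp; the last joint's range is limited). The gripper opens to 85 mm and grips with 20 to 120 N. Pads are 22 mm wide; open, the fingers measure 114 mm over their backs; the gripper's body (76 mm by 85 mm) begins 54 mm behind the grasp point. The pads swing forward as they close: fully open they stand 13 mm farther back than shut.
Start: joints at [-1.355, 0.13, 1.488, -0, 1.523, -0.085], TCP at [0.178, -0.573, 0.206] pointing down, gripper open.
Joint ranges: [-2.96, 2.96], [-0.89, 2.26], [0.02, 2.5], [-1.34, 4.48], [0, 2.73], [-2.66, 2.66]. Speed limits (rad/s): [2.39, 2.39, 2.79, 3.14, 3.14, 3.14].

### API

Orientations are given as a unit quaternion [w, x, y, z].
In Python, from bench import * gives the robot as it stands.
- The arm moves only by the tool send_rows, never from a script. Its argument "commands" is one flat list of numbers, 6 for each row, row after row: the shift along the world's x, y, z in cm, then the turn, a rotation vector about the world's x, y, z in rad. A call has 1 to 20 rows; each row is the pose to reach, as a shift and turn from the pose commanded when the call began; what a row does not reach only later rows make up. A row lasts 1/8 s, in which the tool goes at most 62.5 mm and 10.7 degrees, less where a joint would pass 70% of its speed; a pose out of reach is approached as far as the arm can. A call with a gripper value outside its range is refused whole. "hand" is the closure, from 0 (fully open) to 1 (shut), set as the call begins (left out, the last holds). The fingers move at their own pace and stop on an object; "newtons" is the grip in N (left out, the last holds). Time passes only in rows, so rows that repeat a pose let the fingers close. It gives the time, the measured TCP pose, the force, the opening and the grip force at its end, in the units of the state.
- state(): the state, without advancing time (a new reading comes with each control period).
- get_image(name): name is "scene" or "top" or "wrist"; returns the picture (420x560x3 uint8, red, green, blue); there is no depth.
- camera_info(name): a dict with "mtx" (3x3 intrinsics, pixels), "position" and "orientation" of the camera in the world. Camera axes: x right, y down, z forward; pixel columns grow to the right and rows downward; lengths in m; the calibration is good to about 2 mm. A picture is of the moment at which its call begins: read the wrist's pose just before it. camera_info takes no time and is no camera call; for the wrist camera it gives the pose at the moment of the call.
- sign_off(): hands the job in; it is judged then, once.
Trained networks look in the newest picture that a camera, given by its name, has taken for a name from the list of things; names that differ only in an ending like _2 or _b are one class to them, and where a whole thing is asked for, a point or a joint stands for the part that bears it (a point fixed in the world has none). Each returns a list of dicts, best first, with "confidence" (0 to 1); they miss things now and then, are a little off and sometimes report something else, mostly with a low value. They report only what shows in the picture. A call takes as long as a camera call. They do not tell look-alikes from the thing itself.
- look_for(camera, thing): "position" ([x, y, z] in m, in the coordinates of the camera as it stood for that picture, good to about 4 mm: the middle of the surface that is visible of it).
- cut_out(camera, thing): "pixels" (420x560 bool, what is visible of it).
- landmark_of(camera, thing): "position" ([x, y, z] in m, in the coordinates of the camera as it stood for that picture, good to about 4 mm: a listed point, or the origin of a listed thing).
The state is a dict: "t": time; "joints": joint angles; "joint_vel": joint speeds; "effort": joint torques, N m; "tcp_pos": TCP position; "orientation": TCP orientation; "force": force on the tool from outside, world axes, zero at the start; "ft_torque": the same for the moment, N m; "grip_width": finger opening in m; "finger_force": force on a finger pad.
Only numpy, scipy, OpenCV 4.12 (cv2) and the standard library are available. Lean on these libraries where they do the work, as an engineer would, in place of code of your own. Each camera call takes 0.05 s, during which the arm holds its last target. There are 200 camera calls.

### The job

The insulated sample carrier has to go to the freezer: fold its upright slotted hold-down plate fully down over the tube caps, then swing the cover shut over it and press the cover's front edge down until the spring catch snaps over its lip, and let go. Do it all by pushing with the fingers, without gripping or lifting anything, and without shoving the carrier about. Do not force the cover against the raised plate, leave the tip box open, and leave everything else on the table as it stands.

Things in the scene. Friction and masses are not known exactly. Their poses are not given: they have to be found in the camera images.
- carrier: the sample carrier: a loose grey insulated box, 2.2 to 3.7 kg, body 170 mm front to back (own x) and 230 mm wide (own y), rim 105 mm above the table, walls 14 mm thick. Origin: centre of its underside, on the table; own z up. Its front (own -x, with the steel spring catch in the middle) faces the robot, give or take 0.7 rad. Inside stand capped micro tubes in a metal block, caps up to z 88 mm, below the plate; behind them is a white ledge
- plate: the hold-down plate: slotted aluminium, 184 mm wide, 4 mm thick, hinged inside the front wall. Origin: on its hinge axis, at own x -68 mm, y 0, z 92 mm of the carrier; own x runs along the plate from the hinge to the free edge (the plate spans x 3 to 107 mm), own y along the hinge, own z out of the face that looks at the robot while it stands upright and looks up once folded
- plate_angle (a joint): angle of the plate, rad: 0 folded down flat (stop), about 1.57 upright, 1.75 stop leaning towards the front wall. A friction hinge holds it where it is left (0.12 N m, so about 1 to 2.5 N at the free edge); it folds away from the robot, towards the back of the carrier
- plate_edge (a point): middle of the plate's free edge, 107 mm from its hinge, in the middle of the thickness; about 0.20 m above the table while the plate stands upright
- cover: the cover: insulated slab 172 mm deep, 230 mm wide, 24 mm thick with an 8 mm white plug on its underside, hinged along the back rim. Origin: on its hinge axis, at own x +88 mm, y 0, z 105 mm of the carrier; closed, its axes are parallel to the carrier's: the slab spans own x -173 to -1 mm and own z 0 (underside) to 24 mm (outer face). The plate blocks it while upright
- cover_angle (a joint): opening angle of the cover, rad: 0 shut, 1.57 standing upright, 1.85 stop leaning back. A friction hinge holds it where it is left (0.40 N m; about 3 to 5 N at the front edge). From about 0.07 to 0.03 rad the lip rides over the spring catch and pressing the front edge down takes up to about 14 N; below that it snaps to 0 and the catch keeps it there. Let go before that and it stays ajar at about 0.055
- cover_edge (a point): middle of the cover's front edge on its outer face, 173 mm from the hinge axis; about 0.28 m above the table while the cover stands open, 0.129 m when shut
- tip_box_lid (a joint): lid of the bystander tip box (fixed, to the right of the carrier, 93x119 mm), rad: 0 shut, 2.0 open; it stands open and stays so
- conical_1: loose bystander: 15 ml conical tube lying on its side, 22 mm thick, 112 mm long; origin: centre of its underside
- conical_2: loose bystander: a second conical tube like it, lying a little further out
- timer: loose bystander: flat bench timer 62x68x19 mm; origin: centre of its underside
- marker_1: loose bystander: marker pen lying down, 135 mm long, 17 mm thick; origin: centre of its underside
- bottle_stain: loose bystander: screw-cap reagent bottle, 50 mm across, 102 mm tall; origin: centre of its underside
- beaker: loose bystander: small plastic beaker, 54 mm across, 68 mm tall; origin: centre of its underside
- forceps: loose bystander: steel forceps lying flat, 137 mm long, 9 mm high; origin: centre of its underside
Things that resemble listed ones, but are neither listed nor needed, are in the scene too. Leave any orange look-alike of the part that bears tip_box_lid alone.

How it is judged:
By the outcome, as a careful person would: the job done as asked, in the order asked, and still so for the second after the job is handed in, with the robot touching nothing.
It also fails if it takes over 58 s, if anything falls off the work surface, if the arm or the gripper's body presses on something with over 40 N, if the wrist force passes 120 N, or if a joint passes its speed limit or range.

## Working session

There is one attempt and no reset: what is moved stays moved. The work goes in short steps, Python scripts to look and compute and a tool call to move; the robot and the scene stay as the last step left them, time stands still between calls to the robot, and variables do not carry over. Pictures are saved under pics/ and viewed, at most 10 in all, crops included, and the job is handed in when it is done.

Besides the shell and the picture viewer there is one more tool, called in YAML: its name, and indented under it one key for each argument. send_rows: Moves the arm, as the interface text tells. Its arguments: {"type":"object","properties":{"commands":{"type":"array"},"hand":{"type":"number"},"newtons":{"type":"number"}},"required":["commands"]}

```bash
mkdir -p pics
cat > h.py <<'E'
from bench import *
import numpy as np, cv2
from scipy.spatial.transform import Rotation as R
def Q(q): return R.from_quat([q[1],q[2],q[3],q[0]])
def W(cam,p):
    c=camera_info(cam); return Q(c["orientation"]).apply(p)+np.array(c["position"])
def px(cam,p):
    c=camera_info(cam); v=Q(c["orientation"]).inv().apply(np.array(p)-c["position"]); u=np.array(c["mtx"])@v; return u[:2]/u[2]
def save(cam,n):
    im=get_image(cam); cv2.imwrite("pics/"+n,cv2.cvtColor(im,cv2.COLOR_RGB2BGR)); return im
E
python3 - <<'E'
from h import *
a=save("scene","s0.png");b=save("top","t0.png")
for cam in("scene","top"):
    for th in("carrier","plate","plate_edge","cover","cover_edge"):
        for d in landmark_of(cam,th)[:3]:
            w=W(cam,d["position"]); print(cam,th,round(d["confidence"],2),w.round(3),px(cam,w).round())
    for th in("tip_box_lid","bottle_stain","beaker","timer","conical_1","marker_1","forceps"):
        for d in look_for(cam,th)[:3]:
            w=W(cam,d["position"]); print(cam,th,round(d["confidence"],2),w.round(3),px(cam,w).round())
s=state();print(s["t"],s["tcp_pos"],s["orientation"])
E
```

```text
scene carrier 0.72 [ 0.555  0.136 -0.002] [243. 265.]
scene plate 0.92 [0.493 0.11  0.093] [266. 238.]
scene plate_edge 0.72 [0.505 0.112 0.198] [262. 201.]
scene cover 0.61 [0.626 0.175 0.105] [213. 228.]
scene cover_edge 0.6 [0.67  0.191 0.275] [195. 166.]
scene cover_edge 0.18 [0.503 0.11  0.199] [264. 201.]
scene tip_box_lid 0.96 [ 0.538 -0.158  0.077] [309. 210.]
scene tip_box_lid 0.86 [ 0.58  -0.413  0.08 ] [339. 185.]
scene tip_box_lid 0.66 [0.519 0.346 0.015] [194. 298.]
scene bottle_stain 0.42 [0.646 0.011 0.096] [248. 211.]
scene timer 0.65 [0.415 0.278 0.016] [246. 301.]
scene conical_1 0.75 [0.518 0.346 0.018] [194. 297.]
scene conical_1 0.59 [0.529 0.305 0.011] [204. 291.]
scene marker_1 0.61 [0.437 0.079 0.011] [289. 267.]
scene forceps 0.6 [0.437 0.08  0.013] [288. 267.]
top carrier 0.88 [ 0.55   0.137 -0.002] [219. 213.]
top plate 0.56 [0.489 0.106 0.093] [226. 236.]
top plate_edge 0.6 [0.498 0.113 0.198] [216. 230.]
top cover 0.75 [0.63  0.173 0.105] [196. 176.]
top cover_edge 0.65 [0.677 0.189 0.273] [171. 137.]
top tip_box_lid 0.79 [ 0.554 -0.182  0.074] [347. 206.]
top tip_box_lid 0.68 [ 0.583 -0.406  0.069] [440. 193.]
top bottle_stain 0.73 [0.643 0.002 0.075] [270. 172.]
top beaker 0.95 [ 0.597 -0.031  0.004] [283. 194.]
top timer 0.93 [0.43  0.259 0.019] [169. 262.]
top timer 0.66 [0.604 0.151 0.106] [206. 187.]
top timer 0.61 [ 0.598 -0.037  0.002] [286. 193.]
top conical_1 0.8 [0.526 0.339 0.017] [138. 224.]
top conical_1 0.79 [0.535 0.299 0.015] [154. 220.]
top marker_1 0.57 [0.447 0.063 0.013] [248. 253.]
top forceps 0.59 [0.649 0.176 0.248] [181. 154.]
1.3 [ 0.17778497 -0.57304375  0.206376  ] [-2.79114712e-05  9.88711033e-01  1.49834884e-01 -1.18552982e-06]
```

View pics/s0.png

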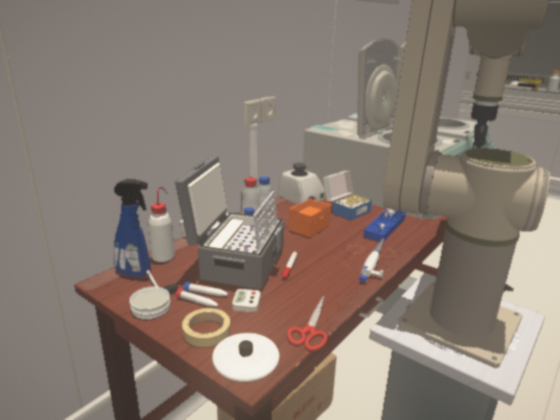

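View pics/t0.png

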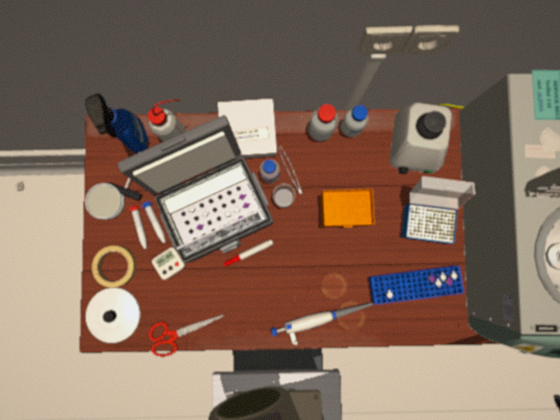

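Run:
```python
from h import *
def P(cam):
    c=camera_info(cam); Rm=Q(c["orientation"]).inv().as_matrix(); return np.array(c["mtx"])@np.c_[Rm,-Rm@np.array(c["position"])]
def tri(a,b):
    X=cv2.triangulatePoints(P("top"),P("scene"),np.array(a,float).reshape(2,1),np.array(b,float).reshape(2,1)).ravel(); return (X[:3]/X[3]).round(3)
print("washcap",tri((157,117),(160,208)),"spray",tri((100,110),(130,187)),"socket",tri((385,40),(253,110)))
print("cover corners L",tri((122,157),(182,172)),"R",tri((228,122),(224,156)))
print("plate R",tri((266,219),(275,195)),"L",tri((174,255),(258,222)))
s=state();print(Q(s["orientation"]).as_matrix().round(3))
c=np.array([.5525,.1365,0]);ex=np.array([np.cos(.449),np.sin(.449),0]);ey=np.array([-ex[1],ex[0],0])
t=cv2.imread("pics/t0.png")[100:280,80:320];sc=cv2.imread("pics/s0.png")[140:300,100:310]
o=np.zeros((480,800,3),np.uint8)
o[:300,:400]=cv2.resize(t,(400,300),interpolation=2);o[:,:]=0
a=cv2.resize(t,(400,300),interpolation=2);b=cv2.resize(sc,(400,305),interpolation=2);o[:300,:400]=a;o[:305,400:]=b
cv2.imwrite("pics/c1.png",o[:306])
for n,p in dict(pl=c-.068*ex+.092*np.array([0,0,1])).items(): print(n,p)
```

```text
washcap [0.756 0.251 0.153] spray [0.744 0.341 0.241] socket [ 0.824 -0.213  0.348]
cover corners L [0.63  0.272 0.29 ] R [0.695 0.071 0.275]
plate R [0.529 0.016 0.18 ] L [0.446 0.201 0.188]
[[ 0.955  0.296 -0.   ]
 [ 0.296 -0.955  0.   ]
 [ 0.    -0.    -1.   ]]
pl [0.49124005 0.10698359 0.092     ]
```

View pics/c1.png

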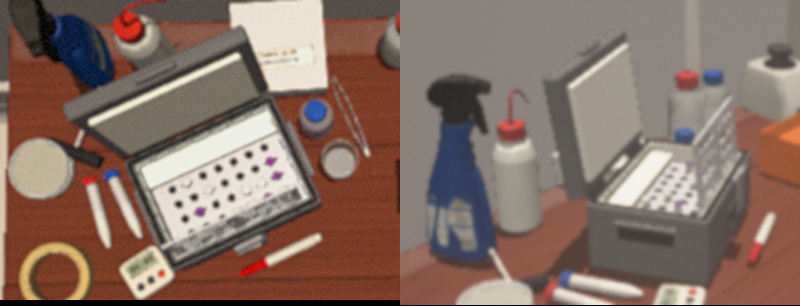

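send_rows:
  commands: [5,5,10,0,0,0,10,10,10,0,0,0.1,13,15,10,0,0,0.13,16,20,10,0,0,0.13,19,25,10,0,0,0.13,21,30,10,0,0,0.13,23,35,10,0,0,0.13,24,40,10,0,0,0.13,25,45,10,0,0,0.13,26,50,10,0,0,0.13,27,55,10,0,0,0.13,28,60,10,0,0,0.13,28.5,64,10,0,0,0.13,29,67,10,0,0,0.13,29,67,10,0,0,0.13,29,67,10,0,0,0.13]
  hand: 1

```text
t: 3.3
tcp_pos: [0.4677, 0.0965, 0.3064]
orientation: [0.0, 0.977, 0.214, -0.0]
force: [-0.2, 0.3, -0.4]
grip_width: -0.0002
finger_force: 0.0
```

Run:
```python
from h import *
im=save("top","t1.png");save("wrist","w1.png")
s=state();print(s["t"],s["tcp_pos"],Q(s["orientation"]).as_matrix().round(3).tolist(),s["force"],s["grip_width"])
for cam in("top","wrist"):
    for th in("carrier","plate","plate_edge","cover","cover_edge"):
        for d in landmark_of(cam,th)[:1]:
            w=W(cam,d["position"]); print(cam,th,round(d["confidence"],2),w.round(3),px(cam,w).round())
# overlay rim for yaw options
c=np.array([.5525,.1365,0])
im=cv2.imread("pics/t0.png")[100:280,80:320];b=cv2.resize(im,None,fx=3,fy=3,interpolation=2)
for yaw,col in((.449,(0,255,0)),(.36,(0,0,255))):
    e=np.array([np.cos(yaw),np.sin(yaw),0]);f=np.array([-e[1],e[0],0])
    q=[(px("top",c+x*e+y*f+[0,0,.105])-[80,100])*3 for x,y in((-.085,-.115),(-.085,.115),(.085,.115),(.085,-.115))]
    cv2.polylines(b,[np.int32(q)],True,col,1)
cv2.imwrite("pics/c2.png",b)
```

```text
3.4 [0.46777972 0.09603274 0.30644239] [[0.909, 0.417, 0.0], [0.417, -0.909, -0.0], [-0.0, 0.0, -1.0]] [ 0.28759245 -1.12973466  0.14969274] 0.00016684499439311042
top carrier 0.97 [ 0.554  0.132 -0.001] [221. 212.]
top cover 0.67 [0.633 0.172 0.106] [197. 175.]
top cover_edge 0.92 [0.677 0.192 0.275] [169. 137.]
wrist carrier 0.68 [0.55  0.137 0.001] [282.  94.]
wrist plate 0.91 [0.492 0.109 0.094] [282. 151.]
wrist plate_edge 0.94 [0.503 0.113 0.201] [283. 150.]
```

View pics/c2.png

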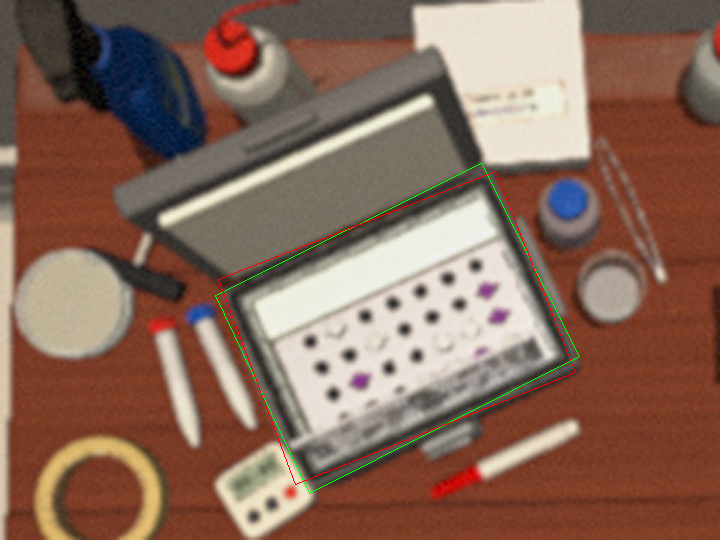

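View pics/w1.png

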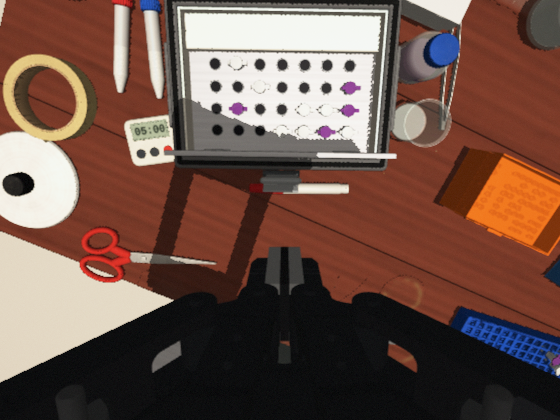

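send_rows:
  commands: [0,0,-5,0,0,0,0,0,-9,0,0,0,0,0,-12.4,0,0,0,1.3,0.6,-12.4,0,0,0,2.0,0.9,-12.5,0,0,0,2.7,1.2,-12.6,0,0,0,4.0,1.8,-13.0,0,0,0,5.3,2.4,-13.6,0,0,0,6.4,2.9,-14.5,0,0,0,7.4,3.4,-15.6,0,0,0,8.2,3.8,-16.8,0,0,0,8.8,4.0,-18.2,0,0,0,9.15,4.2,-19.7,0,0,0,9.2,4.2,-20.5,0,0,0,9.3,4.25,-21.2,0,0,0,9.3,4.25,-21.4,0,0,0,9.3,4.25,-21.4,0,0,0]

```text
t: 6.02
tcp_pos: [0.5609, 0.1394, 0.0927]
orientation: [0.0, 0.977, 0.214, 0.0]
force: [0.2, 0.0, -0.1]
grip_width: -0.0002
finger_force: 0.0
```

Run:
```python
from h import *
save("scene","s2.png")
s=state();print(s["t"],s["tcp_pos"],s["force"])
for cam in("scene",):
    for th in("carrier","plate","plate_edge","cover","cover_edge"):
        for d in landmark_of(cam,th)[:1]:
            w=W(cam,d["position"]); print(cam,th,round(d["confidence"],2),w.round(3),px(cam,w).round())
```

```text
6.075 [0.56107675 0.13943932 0.09289832] [ 0.07123538 -0.23152631  0.00519775]
scene carrier 0.69 [ 0.554  0.138 -0.001] [243. 265.]
scene plate 0.91 [0.49  0.111 0.095] [267. 238.]
scene plate_edge 0.82 [0.501 0.109 0.197] [264. 201.]
scene cover 0.75 [0.625 0.173 0.104] [214. 228.]
scene cover_edge 0.86 [0.671 0.192 0.279] [194. 165.]
```

Run:
```python
from h import *
save("scene","s3.png");save("wrist","w3.png");
a=cv2.imread("pics/s3.png")[130:300,140:340];a=cv2.resize(a,(400,340),interpolation=2)
b=cv2.resize(cv2.imread("pics/w3.png"),(400,300));o=np.zeros((340,800,3),np.uint8);o[:,:400]=a;o[:300,400:]=b;cv2.imwrite("pics/c3.png",o)
```

```text
(no output)
```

View pics/c3.png

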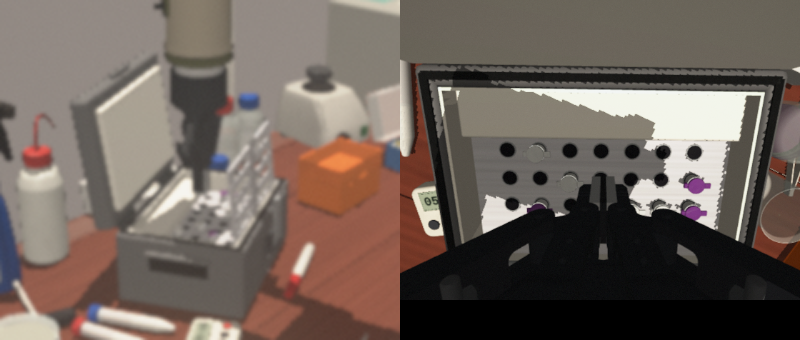

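Run:
```python
import cv2,numpy as np
a=cv2.resize(cv2.imread("pics/s3.png")[180:260,230:300],(350,400),interpolation=2)
b=cv2.resize(cv2.imread("pics/w1.png")[140:175,160:400],(800,117),interpolation=2)
c=cv2.resize(cv2.imread("pics/s0.png")[180:260,230:300],(350,400),interpolation=2)
o=np.zeros((520,800,3),np.uint8);o[:400,:350]=a;o[:400,400:750]=c;o[402:519]=b;cv2.imwrite("pics/c4.png",o)
```

```text
(no output)
```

View pics/c4.png

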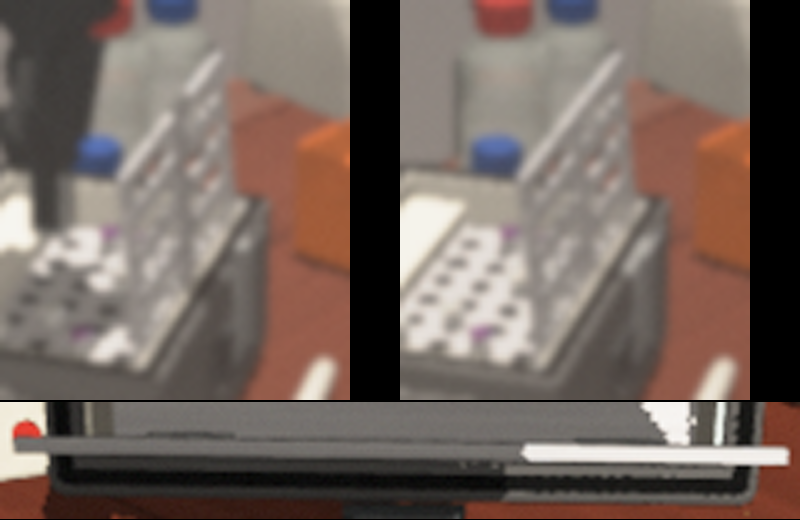

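send_rows:
  commands: [0,0,5,0,0,0,0,0,11,0,0,0,0,0,17,0,0,0,0,0,20,0,0,0,0,0,20,0,0,0,-5,-2.3,20,0,0,0,-10,-4.6,20,0,0,0,-10,-4.6,20,0,0,0,-10,-4.6,20,0,0,0,-10,-4.6,15,0,0,0,-10,-4.6,10,0,0,0,-10,-4.6,7.2,0,0,0,-10,-4.6,7.2,0,0,0,-10,-4.6,7.2,0,0,0]

```text
t: 8.18
tcp_pos: [0.462, 0.0937, 0.1656]
orientation: [0.0, 0.977, 0.214, 0.001]
force: [-0.1, 0.4, 0.1]
grip_width: -0.0001
finger_force: 0.0
```

send_rows:
  commands: [1,0.45,0,0,0,0,2,0.9,0,0,0,0,3,1.4,0,0,0,0,4,1.85,0,0,0,0,4,1.85,0,0,0,0]

```text
t: 8.8
tcp_pos: [0.5014, 0.1123, 0.1642]
orientation: [-0.0, 0.977, 0.214, -0.0]
force: [0.0, 0.3, 1.0]
grip_width: 0.0002
finger_force: 0.0
```

Run:
```python
from h import *
save("scene","s4.png");save("wrist","w4.png")
s=state();print(s["t"],s["tcp_pos"],s["force"])
for cam in("scene","wrist"):
    for th in("carrier","plate","plate_edge"):
        for d in landmark_of(cam,th)[:1]:
            w=W(cam,d["position"]); print(cam,th,round(d["confidence"],2),w.round(3),px(cam,w).round())
a=cv2.resize(cv2.imread("pics/s4.png")[150:270,200:320],(400,400),interpolation=2)
b=cv2.resize(cv2.imread("pics/w4.png"),(400,300));o=np.zeros((400,800,3),np.uint8);o[:,:400]=a;o[:300,400:]=b;cv2.imwrite("pics/c5.png",o)
```

```text
8.9 [0.5007881  0.11204545 0.16426259] [-0.05531457  0.25064924  0.62241479]
scene carrier 0.79 [ 0.554  0.133 -0.002] [244. 265.]
scene plate 0.74 [0.492 0.109 0.097] [266. 237.]
scene plate_edge 0.93 [0.513 0.119 0.195] [258. 202.]
wrist carrier 0.81 [0.548 0.139 0.001] [278. 126.]
wrist plate 0.86 [0.488 0.111 0.094] [277. 225.]
wrist plate_edge 0.76 [0.514 0.119 0.198] [281. 241.]
```

View pics/c5.png

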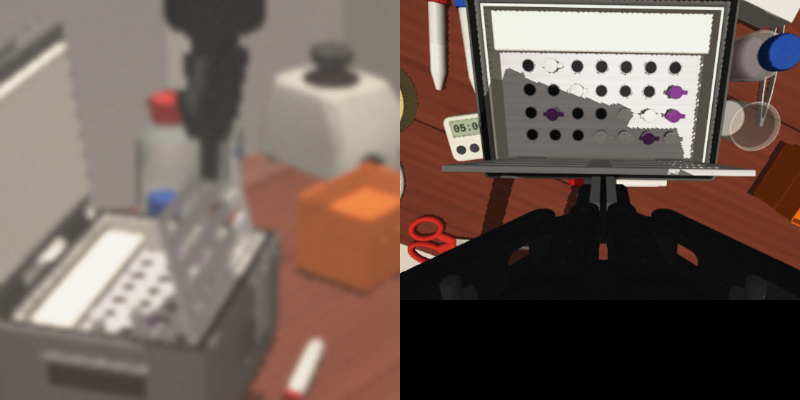

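send_rows:
  commands: [0.8,0.4,-0.2,0,0,0,1.65,0.75,-0.5,0,0,0,2.2,1.0,-0.8,0,0,0,2.75,1.25,-1.1,0,0,0,3.2,1.5,-1.5,0,0,0,3.65,1.65,-1.9,0,0,0,4.35,2.0,-2.85,0,0,0,4.8,2.2,-3.9,0,0,0,5.2,2.4,-5.1,0,0,0,5.35,2.45,-6.3,0,0,0,5.35,2.45,-7.0,0,0,0,5.35,2.45,-7.2,0,0,0,5.35,2.45,-7.2,0,0,0]

```text
t: 10.82
tcp_pos: [0.5542, 0.1364, 0.0924]
orientation: [-0.0, 0.977, 0.214, -0.0]
force: [0.5, 0.3, -0.5]
grip_width: 0.0001
finger_force: 0.0
```

Run:
```python
from h import *
save("scene","s5.png");save("top","t5.png")
s=state();print(s["t"],s["tcp_pos"],s["force"])
for cam in("scene","top"):
    for th in("carrier","plate","plate_edge","cover","cover_edge"):
        for d in landmark_of(cam,th)[:1]:
            w=W(cam,d["position"]); print(cam,th,round(d["confidence"],2),w.round(3),px(cam,w).round())
```

```text
10.925 [0.55453548 0.13640589 0.09285218] [-1.0155921  -0.40675769  0.27478503]
scene plate 0.76 [0.488 0.111 0.094] [267. 238.]
scene plate_edge 0.83 [0.586 0.148 0.121] [231. 224.]
scene cover 0.74 [0.628 0.179 0.104] [212. 229.]
scene cover_edge 0.6 [0.671 0.195 0.277] [193. 166.]
top carrier 0.71 [ 0.449  0.061 -0.003] [249. 252.]
top plate 0.8 [0.489 0.106 0.091] [226. 236.]
top cover_edge 0.93 [0.675 0.19  0.275] [170. 137.]
```

send_rows:
  commands: [0,0,2,0,0,0,0,0,6,0,0,0,-2,-1,11,0,0,0,-6,-3,16,0,0,0,-9,-4,19,0,0,0,-9,-4,19,0,0,0,-9,-4,19,0,0,0]

```text
t: 12.3
tcp_pos: [0.4646, 0.0965, 0.2831]
orientation: [0.0, 0.977, 0.214, 0.001]
force: [0.3, 0.8, -0.5]
grip_width: 0.0001
finger_force: 0.0
```

Run:
```python
from h import *
save("scene","s6.png");save("wrist","w6.png")
s=state();print(s["t"],s["tcp_pos"],s["force"])
for cam in("scene","wrist"):
    for th in("carrier","plate","plate_edge"):
        for d in landmark_of(cam,th)[:1]:
            w=W(cam,d["position"]); print(cam,th,round(d["confidence"],2),w.round(3),px(cam,w).round())
a=cv2.resize(cv2.imread("pics/s6.png")[190:290,190:290],(300,300),interpolation=2)
b=cv2.resize(cv2.imread("pics/w6.png")[0:220,130:430],(500,367));o=np.zeros((370,800,3),np.uint8);o[:300,:300]=a;o[:367,300:]=b;cv2.imwrite("pics/c6.png",o)
```

```text
12.4 [0.46413619 0.09654929 0.28137129] [ 0.11672342  0.06833148 -0.77301315]
scene carrier 0.63 [ 0.552  0.135 -0.004] [244. 266.]
scene plate 0.58 [0.489 0.109 0.094] [267. 238.]
scene plate_edge 0.73 [0.583 0.147 0.12 ] [232. 224.]
wrist carrier 0.67 [ 0.447  0.063 -0.001] [301. 188.]
wrist plate 0.92 [0.49  0.11  0.093] [282. 151.]
wrist plate_edge 0.76 [0.583 0.148 0.121] [287.  38.]
```

View pics/c6.png

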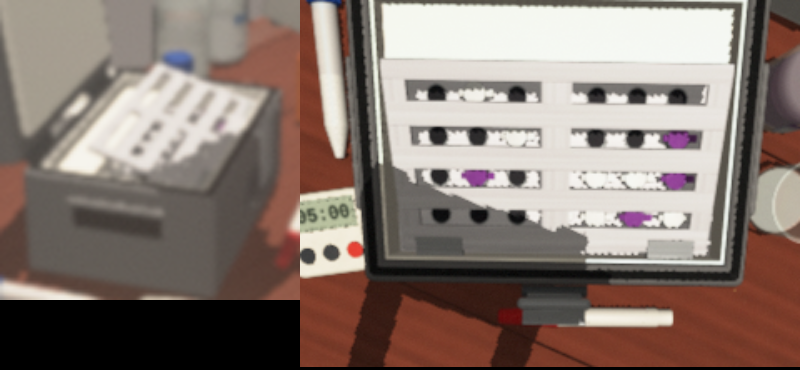

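Run:
```python
from h import *
s=state();print(s["t"],np.round(s["joints"],3))
```

```text
12.7 [ 0.097 -0.232  1.703  0.     1.672  1.237]
```

send_rows:
  commands: [0,0,0,0,0,0.18,2,1,0,0,0,0.36,4,2,0,0,0,0.54,6,3,0,0,0,0.72,8,3.6,0,0,0,0.9,9.75,4.4,0,0,0,1.08,9.75,4.4,-4,0,0,1.26,9.75,4.4,-8,0,0,1.44,9.75,4.4,-12,0,0,1.57,9.75,4.4,-15,0,0,1.57,9.75,4.4,-16,0,0,1.57,9.75,4.4,-17,0,0,1.57,9.75,4.4,-18,0,0,1.57,9.75,4.4,-18.6,0,0,1.57,9.75,4.4,-19,0,0,1.57,9.75,4.4,-19.1,0,0,1.57,9.75,4.4,-19.1,0,0,1.57]

```text
t: 14.82
tcp_pos: [0.562, 0.1405, 0.0917]
orientation: [0.0, 0.54, 0.842, 0.0]
force: [-0.4, 0.4, -0.6]
grip_width: -0.0001
finger_force: 0.0
```

Run:
```python
from h import *
save("scene","s7.png")
s=state();print(s["t"],s["tcp_pos"],s["force"],np.round(s["joints"],2))
for cam in("scene",):
    for th in("carrier","plate","plate_edge"):
        for d in landmark_of(cam,th)[:1]:
            w=W(cam,d["position"]); print(cam,th,round(d["confidence"],2),w.round(3),px(cam,w).round())
```

```text
14.875 [0.56197086 0.14048015 0.09170179] [ 0.00803885  0.13911335 -0.96563846] [ 0.16  0.16  1.67  0.    1.31 -0.27]
scene carrier 0.74 [ 0.555  0.137 -0.003] [242. 265.]
scene plate 0.69 [0.491 0.107 0.095] [267. 237.]
scene plate_edge 0.8 [0.586 0.149 0.119] [230. 224.]
```

Run:
```python
from h import *
save("scene","s8.png")
c=np.array([.5525,.1362,0]);e=np.array([np.cos(.435),np.sin(.435),0]);f=np.array([-e[1],e[0],0]);z=np.array([0,0,1])
m=cut_out("scene","plate")
print(len(m),[ (round(d["confidence"],2),int(d["pixels"].sum())) for d in m])
M=m[0]["pixels"]
for th in(0,.1,.2,.26,.35,.5):
    P=[c-.068*e+.092*z+r*(np.cos(th)*e+np.sin(th)*z)+y*f for r,y in((.003,-.092),(.107,-.092),(.107,.092),(.003,.092))]
    g=np.zeros((420,560),np.uint8);cv2.fillPoly(g,[np.int32([px("scene",p) for p in P])],1);g=g>0
    print(th,(g&M).sum()/(g|M).sum(),[px("scene",p).round().tolist() for p in P])
ys,xs=np.where(M);print(xs.min(),xs.max(),ys.min(),ys.max())
s=state();print(px("scene",s["tcp_pos"]),s["force"])
im=cv2.imread("pics/s8.png");a=cv2.resize(im[165:285,185:305],(600,600),interpolation=2);cv2.imwrite("pics/c8.png",a)
```

```text
1 [(0.64, 1019)]
0 0.5904628330995793 [[274.0, 224.0], [240.0, 220.0], [217.0, 249.0], [257.0, 254.0]]
0.1 0.6617126680820948 [[274.0, 224.0], [240.0, 217.0], [217.0, 245.0], [257.0, 254.0]]
0.2 0.7042052744119743 [[274.0, 224.0], [240.0, 214.0], [218.0, 242.0], [257.0, 254.0]]
0.26 0.6924157303370787 [[274.0, 224.0], [241.0, 212.0], [218.0, 240.0], [257.0, 254.0]]
0.35 0.6169648774022531 [[274.0, 224.0], [242.0, 209.0], [219.0, 236.0], [257.0, 254.0]]
0.5 0.5179012345679013 [[274.0, 224.0], [244.0, 204.0], [222.0, 232.0], [257.0, 254.0]]
220 274 215 251
[239.33729323 235.06885083] [-0.15399968 -0.57829857  0.41830463]
```

View pics/c8.png

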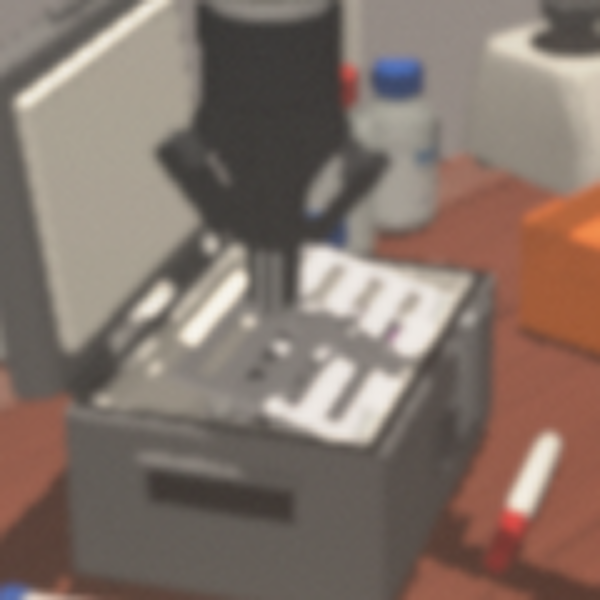

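send_rows:
  commands: [0,0,2,0,0,0,0,0,5,0,0,0,0,0,5.5,0,0,0,1.65,0.75,5.5,0,0,0,1.65,0.75,5.5,0,0,0,1.65,0.75,4,0,0,0,1.65,0.75,3,0,0,0,1.65,0.75,2.2,0,0,0,1.65,0.75,1.5,0,0,0,1.65,0.75,0.8,0,0,0,1.65,0.75,0.3,0,0,0,1.65,0.75,0.1,0,0,0,1.65,0.75,0.1,0,0,0]

```text
t: 16.75
tcp_pos: [0.5783, 0.1479, 0.0924]
orientation: [-0.0, 0.54, 0.842, -0.0]
force: [0.2, 0.1, 0.1]
grip_width: 0.0002
finger_force: 0.0
```

```bash
cat > fit.py <<'E'
from h import *
def fit(cam,n):
    save(cam,n)
    c=np.array([.5525,.1362,0]);e=np.array([np.cos(.435),np.sin(.435),0]);f=np.array([-e[1],e[0],0]);z=np.array([0,0,1])
    for d in cut_out(cam,"plate")[:1]:
        M=d["pixels"];r_=[]
        for th in np.arange(0,1.6,.05):
            P=[c-.068*e+.092*z+r*(np.cos(th)*e+np.sin(th)*z)+y*f for r,y in((.003,-.092),(.107,-.092),(.107,.092),(.003,.092))]
            g=np.zeros((420,560),np.uint8);cv2.fillPoly(g,[np.int32([px(cam,p) for p in P])],1);g=g>0
            r_.append(((g&M).sum()/(g|M).sum(),th))
        print(cam,sorted(r_)[-3:])
    for th in("carrier","plate_edge","cover_edge","cover"):
        for d in landmark_of(cam,th)[:1]:
            w=W(cam,d["position"]);q=w-c;print(cam,th,round(d["confidence"],2),w.round(3),"own",np.round([q@e,q@f,q[2]],3))
E
python3 - <<'E'
from fit import *
s=state();print(s["t"],s["tcp_pos"],s["force"])
fit("scene","s9.png")
E
```

```text
16.75 [0.57831259 0.14793097 0.09241248] [0.23878628 0.05363909 0.10201147]
scene [(np.float64(0.6511127063890882), np.float64(0.1)), (np.float64(0.6914033798677444), np.float64(0.15000000000000002)), (np.float64(0.691696750902527), np.float64(0.2))]
scene carrier 0.79 [ 0.554  0.138 -0.002] own [ 0.002  0.001 -0.002]
scene plate_edge 0.61 [0.587 0.148 0.112] own [ 0.036 -0.004  0.112]
scene cover_edge 0.68 [0.67  0.191 0.275] own [0.129 0.    0.275]
scene cover 0.66 [0.629 0.176 0.104] own [0.087 0.004 0.104]
```

send_rows:
  commands: [0,0,1,0,0,0,-0.8,-0.35,1.2,0,0,0,-1.55,-0.7,1.2,0,0,0,-1.55,-0.7,0.6,0,0,0,-1.55,-0.7,0,0,0,0,-1.55,-0.7,-0.6,0,0,0,-1.55,-0.7,-1.2,0,0,0,-1.55,-0.7,-1.6,0,0,0,-1.55,-0.7,-1.9,0,0,0,-1.55,-0.7,-2.0,0,0,0,-1.55,-0.7,-2.0,0,0,0]

```text
t: 18.42
tcp_pos: [0.5627, 0.1409, 0.0724]
orientation: [-0.0, 0.54, 0.842, -0.0]
force: [0.1, -0.8, 0.2]
grip_width: -0.0002
finger_force: 0.0
```

Run:
```python
from fit import *
s=state();print(s["t"],s["tcp_pos"],s["force"])
fit("scene","s10.png")
```

```text
18.425 [0.56273899 0.14091846 0.07237228] [ 0.06070831 -0.82255601  0.21619138]
scene [(np.float64(0.6921954777534646), np.float64(0.1)), (np.float64(0.7244033872209392), np.float64(0.0)), (np.float64(0.7338403041825095), np.float64(0.05))]
scene carrier 0.61 [ 0.556  0.137 -0.005] own [ 0.004 -0.    -0.005]
scene plate_edge 0.7 [0.588 0.151 0.095] own [ 0.038 -0.002  0.095]
scene cover_edge 0.82 [0.669 0.192 0.273] own [0.129 0.002 0.273]
scene cover 0.71 [0.629 0.176 0.105] own [0.086 0.004 0.105]
```

send_rows:
  commands: [0,0,-0.15,0,0,0,0,0,-0.3,0,0,0,0,0,-0.3,0,0,0]

```text
t: 19.1
tcp_pos: [0.5627, 0.1409, 0.0693]
orientation: [-0.0, 0.54, 0.842, -0.0]
force: [0.4, 0.9, 0.3]
grip_width: 0.0
finger_force: 0.0
```

send_rows:
  commands: [0,0,-0.15,0,0,0,0,0,-0.3,0,0,0,0,0,-0.3,0,0,0]

```text
t: 19.48
tcp_pos: [0.563, 0.141, 0.0689]
orientation: [0.0, 0.54, 0.842, 0.0]
force: [-10.3, -3.6, 20.4]
grip_width: 0.0001
finger_force: 10.0
```

send_rows:
  commands: [0,0,1,0,0,0,0,0,5,0,0,0,-1,-0.5,11,0,0,0,-1,-0.5,17,0,0,0,-1,-0.5,23,0,0,0,-1,-0.5,29,0,0,0,-1,-0.5,29,0,0,0,-1,-0.5,29,0,0,0]

```text
t: 20.48
tcp_pos: [0.5528, 0.136, 0.3562]
orientation: [0.0, 0.54, 0.842, 0.0]
force: [0.2, -0.0, -0.1]
grip_width: 0.0001
finger_force: 0.0
```

Run:
```python
from fit import *
s=state();print(s["t"],s["tcp_pos"],s["force"],np.round(s["joints"],2))
fit("scene","s11.png");fit("top","t11.png");fit("wrist","w11.png")
ci=camera_info("wrist");print(Q(s["orientation"]).inv().apply(np.array(ci["position"])-s["tcp_pos"]).round(3))
```

```text
20.475 [0.55284459 0.13595958 0.35616488] [ 0.20500539 -0.00752844 -0.13767899] [ 0.15  0.04  1.32  0.    1.79 -0.28]
scene [(np.float64(0.7324364723467862), np.float64(0.1)), (np.float64(0.7550077041602465), np.float64(0.05)), (np.float64(0.7719714964370546), np.float64(0.0))]
scene carrier 0.78 [ 0.552  0.137 -0.001] own [ 0.     0.001 -0.001]
scene plate_edge 0.7 [0.587 0.148 0.092] own [ 0.036 -0.004  0.092]
scene cover_edge 0.98 [0.673 0.192 0.277] own [0.133 0.    0.277]
scene cover 0.82 [0.631 0.175 0.108] own [0.088 0.002 0.108]
top [(np.float64(0.4565156988052237), np.float64(0.0)), (np.float64(0.4565156988052237), np.float64(0.05)), (np.float64(0.4571348785255515), np.float64(0.5))]
top carrier 0.55 [0.552 0.135 0.003] own [-0.001 -0.001  0.003]
top plate_edge 0.59 [0.587 0.152 0.092] own [0.038 0.    0.092]
top cover_edge 0.85 [0.677 0.189 0.276] own [ 0.135 -0.005  0.276]
top cover 0.77 [0.63  0.17  0.105] own [ 0.084 -0.002  0.105]
wrist [(np.float64(0.6929009916574846), np.float64(0.0)), (np.float64(0.6933855185909981), np.float64(0.1)), (np.float64(0.6949272512780181), np.float64(0.05))]
wrist carrier 0.78 [0.549 0.138 0.001] own [-0.002  0.003  0.001]
wrist plate_edge 0.73 [0.589 0.151 0.095] own [ 0.039 -0.002  0.095]
wrist cover_edge 0.95 [0.67  0.188 0.274] own [ 0.129 -0.003  0.274]
wrist cover 0.59 [0.633 0.174 0.102] own [0.089 0.001 0.102]
[ 0.065  0.    -0.169]
```

send_rows:
  commands: [4,1.3,0,0,0,0,9,3,0,0,0,0,14,4.6,0,0,0,0,15.9,5.2,0,0,0,0,15.9,5.2,0,0,0,0,15.9,5.2,-4,0,0,0,15.9,5.2,-8,0,0,0,15.9,5.2,-11,0,0,0,15.9,5.2,-13.4,0,0,0,15.9,5.2,-13.4,0,0,0,15.9,5.2,-13.4,0,0,0]

```text
t: 22.75
tcp_pos: [0.712, 0.1879, 0.2246]
orientation: [0.001, 0.54, 0.842, 0.001]
force: [-0.6, 0.3, 0.7]
grip_width: -0.0002
finger_force: 0.0
```

send_rows:
  commands: [-0.9,-0.4,0.1,0,0,0,-1.8,-0.85,0.3,0,0,0,-2.9,-1.3,0.4,0,0,0,-3.9,-1.8,0.6,0,0,0,-5.1,-2.35,0.7,0,0,0,-6.3,-2.9,0.8,0,0,0,-7.5,-3.5,0.7,0,0,0,-8.7,-4.0,0.5,0,0,0,-9.8,-4.55,0.2,0,0,0,-11,-5.1,-0.2,0,0,0,-12.05,-5.6,-0.75,0,0,0,-12.05,-5.6,-0.75,0,0,0]

```text
t: 24.25
tcp_pos: [0.5903, 0.1315, 0.2149]
orientation: [-0.0, 0.54, 0.842, -0.0]
force: [1.1, 0.3, 0.2]
grip_width: -0.0002
finger_force: 0.0
```

Run:
```python
from fit import *
s=state();print(s["t"],s["tcp_pos"],s["force"])
fit("scene","s12.png")
```

```text
24.25 [0.59025319 0.13145425 0.21492937] [1.12546895 0.25811517 0.17324881]
scene [(np.float64(0.0), np.float64(1.4500000000000002)), (np.float64(0.0), np.float64(1.5)), (np.float64(0.0), np.float64(1.55))]
scene carrier 0.64 [ 0.554  0.137 -0.003] own [ 0.002 -0.    -0.003]
scene plate_edge 0.9 [0.59  0.148 0.092] own [ 0.039 -0.005  0.092]
scene cover_edge 0.85 [0.558 0.144 0.263] own [0.008 0.004 0.263]
scene cover 0.76 [0.628 0.175 0.106] own [0.085 0.003 0.106]
```

send_rows:
  commands: [-1.1,-0.5,-0.65,0,0,0,-2.1,-0.95,-1.35,0,0,0,-3.05,-1.4,-2.15,0,0,0,-3.9,-1.8,-3.05,0,0,0,-4.7,-2.2,-4.05,0,0,0,-5.45,-2.5,-5.15,0,0,0,-6.1,-2.8,-6.25,0,0,0,-6.6,-3.05,-7.45,0,0,0,-7.0,-3.25,-8.65,0,0,0,-7.3,-3.4,-9.4,0,0,0,-7.4,-3.4,-10,0,0,0,-7.4,-3.4,-10,0,0,0]

```text
t: 26.05
tcp_pos: [0.517, 0.0979, 0.1144]
orientation: [-0.0, 0.54, 0.842, -0.0]
force: [0.1, -0.6, 0.2]
grip_width: -0.0
finger_force: 0.0
```

Run:
```python
from fit import *
s=state();print(s["t"],s["tcp_pos"],s["force"])
fit("scene","s13.png")
```

```text
26.05 [0.51698993 0.09793348 0.11435289] [ 0.0595629  -0.57275989  0.15392794]
scene carrier 0.64 [ 0.558  0.136 -0.003] own [ 0.005 -0.002 -0.003]
scene cover_edge 0.79 [0.47  0.103 0.141] own [-0.089  0.005  0.141]
scene cover 0.75 [0.629 0.174 0.103] own [0.085 0.002 0.103]
```

send_rows:
  commands: [0,0,0.6,0,0,0,-1.3,-0.6,0.6,0,0,0,-1.3,-0.6,0.3,0,0,0,-1.3,-0.6,-0.1,0,0,0,-1.3,-0.6,-0.5,0,0,0,-1.3,-0.6,-0.8,0,0,0,-1.3,-0.6,-0.8,0,0,0]

```text
t: 27.22
tcp_pos: [0.5042, 0.0921, 0.1063]
orientation: [-0.0, 0.54, 0.842, -0.0]
force: [0.0, -0.4, -0.4]
grip_width: 0.0002
finger_force: 0.0
```

send_rows:
  commands: [0,0,-0.2,0,0,0,0,0,-0.4,0,0,0,0,0,-0.4,0,0,0]

```text
t: 27.6
tcp_pos: [0.5045, 0.092, 0.104]
orientation: [0.0, 0.54, 0.842, 0.0]
force: [-5.6, -0.6, 9.3]
grip_width: 0.0001
finger_force: 5.0
```

send_rows:
  commands: [0,0,-0.2,0,0,0,0,0,-0.2,0,0,0]

```text
t: 27.85
tcp_pos: [0.5046, 0.092, 0.1038]
orientation: [0.0, 0.54, 0.842, 0.0]
force: [-14.1, -1.2, 25.2]
grip_width: 0.0004
finger_force: 12.2
```

Run:
```python
from fit import *
s=state();print(s["t"],s["tcp_pos"],s["force"])
fit("scene","s14.png")
```

```text
27.85 [0.50464189 0.09204945 0.10379794] [-14.06684148  -1.16880662  25.18761011]
scene [(np.float64(0.48137931034482756), np.float64(0.45)), (np.float64(0.48436414176511466), np.float64(0.4)), (np.float64(0.4848590323703446), np.float64(0.35000000000000003))]
scene carrier 0.96 [ 0.552  0.135 -0.005] own [-0.001 -0.001 -0.005]
scene plate_edge 0.57 [0.421 0.265 0.004] own [-0.065  0.172  0.004]
scene cover_edge 0.65 [0.47  0.11  0.131] own [-0.086  0.011  0.131]
scene cover 0.66 [0.627 0.173 0.1  ] own [0.083 0.002 0.1  ]
```

send_rows:
  commands: [0,0,0.8,0,0,0,0,0,4,0,0,0,0,0,10,0,0,0,0,0,15,0,0,0,-4,-3,20,0,0,0,-8,-8,20,0,0,0,-10,-14,20,0,0,0,-12,-20,20,0,0,0,-12,-20,20,0,0,0,-12,-20,20,0,0,0]

```text
t: 29.4
tcp_pos: [0.3843, -0.1084, 0.3009]
orientation: [0.0, 0.541, 0.841, 0.0]
force: [-0.5, 0.7, 0.2]
grip_width: 0.0003
finger_force: 0.0
```

Run:
```python
from fit import *
s=state();print(s["t"],s["tcp_pos"],s["force"])
for i in range(2):
    fit("scene","s15%d.png"%i);fit("top","t15%d.png"%i)
# compare bystanders
for cam in("top",):
    for th in("bottle_stain","beaker","timer","conical_1","marker_1"):
        for d in look_for(cam,th)[:2]: print(th,W(cam,d["position"]).round(3))
c=np.array([.5525,.1362,0]);e=np.array([np.cos(.435),np.sin(.435),0]);f=np.array([-e[1],e[0],0])
M=cut_out("scene","cover")[0]["pixels"]
for a in(0,.03,.055,.08):
    P=[]
    for r in(.001,.173):
        for y in(-.115,.115):
            for t in(0,.024): P.append(px("scene",c+.088*e+[0,0,.105]+y*f-(r*np.cos(a)-t*np.sin(a))*e+np.array([0,0,r*np.sin(a)+t*np.cos(a)])))
    g=np.zeros((420,560),np.uint8);cv2.fillConvexPoly(g,cv2.convexHull(np.int32(np.round(P))),1);g=g>0;print(a,(g&M).sum()/(g|M).sum())
```

```text
29.4 [ 0.38428228 -0.10835973  0.30086718] [-0.54074142  0.69521894  0.23163807]
scene carrier 0.87 [ 0.554  0.136 -0.002] own [ 0.001 -0.001 -0.002]
scene cover_edge 0.88 [0.47  0.103 0.132] own [-0.089  0.004  0.132]
scene cover 0.98 [0.628 0.172 0.106] own [0.084 0.001 0.106]
top carrier 0.85 [ 0.553  0.134 -0.003] own [-0.    -0.002 -0.003]
top cover_edge 0.79 [0.474 0.1   0.128] own [-0.087 -0.     0.128]
top cover 0.86 [0.631 0.171 0.108] own [ 0.086 -0.002  0.108]
scene carrier 0.57 [ 0.555  0.133 -0.   ] own [ 0.001 -0.004 -0.   ]
scene cover_edge 0.55 [0.468 0.105 0.132] own [-0.09   0.007  0.132]
scene cover 0.65 [0.628 0.177 0.104] own [0.085 0.005 0.104]
top carrier 0.67 [0.556 0.137 0.   ] own [ 0.003 -0.001  0.   ]
top cover_edge 0.86 [0.475 0.103 0.13 ] own [-0.084  0.002  0.13 ]
top cover 0.73 [0.629 0.172 0.107] own [0.085 0.    0.107]
bottle_stain [0.643 0.006 0.076]
beaker [ 0.596 -0.031  0.004]
timer [0.425 0.26  0.018]
conical_1 [0.524 0.338 0.017]
conical_1 [0.535 0.302 0.017]
marker_1 [0.451 0.064 0.012]
marker_1 [ 0.581 -0.405  0.074]
0 0.9446345256609642
0.03 0.9292173370751481
0.055 0.8984973934375958
0.08 0.8597078514911747
```

Shut (edge z about 0.130, mask fits angle 0, pressed solid at 25 N), carrier and bystanders unmoved.

```bash
python3 -c "
from bench import *
print(sign_off())"
```

```text
the job is handed in; nothing more can be done
None
```

The hold-down plate is folded flat, the cover is shut and, by measurement, held by the catch (its front edge stayed at about 0.130 m after release). The carrier did not move, the tip box was never approached, and the bystanders I rechecked are where they were (I did not recheck the forceps). The job was handed in at about 30 s.

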